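# Notch up the keeper behind the wide jar

### The arm

A 6-joint arm with a two-finger parallel gripper is mounted at the origin on the work surface. World frame = base frame: x ahead of the robot, y to its left, z up, the work surface at z = 0. Lengths are in m, angles in rad, forces in N, time in s.
With the tool pointing down it reaches from about 0.3 to 0.775 m from the base axis. Payload 14.6 kg.
Tool frame: the origin (TCP) lies on the centre line of the jaws, within the pads' length; the fingertips stand 19 mm ahead of it and the grasp point (between the pads) is the TCP; y points along the fingers, x is the direction in which the jaws open and shut, and the axes are right-handed (so a half turn about y gives the same grasp; the last joint's range is limited). The gripper opens to 94 mm and grips with 3 to 60 N. Pads are 16 mm wide; open, the fingers measure 119 mm over their backs; the gripper's body (75 mm by 177 mm) begins 78 mm behind the grasp point.
Start: joints at [1.12, 0.3, 1.521, -0, 1.321, -0.067], TCP at [0.206, 0.51, 0.224] pointing down, gripper open.
Joint ranges: [-3.03, 3.03], [-0.79, 2.21], [0.23, 2.52], [-1.04, 4.18], [0, 3.07], [-2.55, 2.55]. Speed limits (rad/s): [2.22, 2.22, 2.57, 3.14, 3.14, 3.14].

### API

Orientations are given as [roll, pitch, yaw] about the fixed x, y, z axes, in that order (R = Rz(yaw) Ry(pitch) Rx(roll)).
In Python, from station import ctrl, optics gives the robot as it stands.
- The arm moves only by the tool jog_arm, never from a script. Its argument "targets" is a list of rows, each a list of 3 entries, a list of its own where there are three numbers: the finger opening in cm, from 0 to 9.4, then the shift along the tool's x, y, z in cm, then the turn about the tool's y in rad. A call has 1 to 10 rows; each row is the pose to reach, as a shift and turn from the pose commanded when the call began, along the tool's axes at that moment; what a row does not reach only later rows make up. A row lasts 1/10 s, in which the tool goes at most 50 mm and 8.59 degrees, less where a joint would pass 70% of its speed; a pose out of reach is approached as far as the arm can. A call with a gripper value outside its range is refused whole. The fingers move at their own pace and stop on an object; "grip_force" is the grip in N (left out, the last holds). Time passes only in rows, so rows that repeat a pose let the fingers close. It gives the time, the measured TCP pose, the force and the opening at its end, in the units of the state.
- ctrl.get_obs(): the state, without advancing time (a new reading comes with each control period).
- optics.camera(name): name is "scene" or "top"; returns a dict with "img" (480x640x3 uint8, red, green, blue), "range_z" (480x640 float32, m along the optical axis (not along the pixel's ray), 0 where there is no reading), "camera_matrix" (3x3 intrinsics, pixels), "world_to_cam" (4x4, takes a point from world to camera coordinates). Camera axes: x right, y up, looking along -z (the intrinsics and any distortion apply to the point x, -y, -z); pixel columns grow to the right and rows downward; lengths in m; the calibration is good to about 2 mm. A picture is of the moment at which its call begins.
- ctrl.hand_in(): hands the job in, once; it reports no verdict.
The state is a dict: "time_s": time; "qpos": joint angles; "joint_vel": joint speeds; "tau": joint torques, N m; "ee_pos": TCP position; "eef_rot": TCP orientation; "force": force on the tool from outside, world axes, zero at the start; "moment": the same for the moment, N m; "grip_width": finger opening in m.
Only numpy, scipy, OpenCV 4.12 (cv2) and the standard library are available. Lean on these libraries where they do the work, as an engineer would, in place of code of your own. Each camera call takes 0.05 s, during which the arm holds its last target. There are 200 camera calls.

### The job

Two bottle holders stand on the dispensary counter; in the one with the single wide jar, the sliding keeper is one notch too far back. Squeeze that keeper's spring tab against its grip, slide the keeper one notch towards the jar, and let go so that the tab springs back and locks. Leave the jar standing in its seat and the other holder's keeper where it is.

Things in the scene. Friction and masses are not known exactly. Their poses are not given: they have to be found in the camera images.
- jar_grip (a point): Grasp point on the keeper to move, 75 mm above the counter. Frame: y along the holder towards the jar (slide this way), x across, z up. The grip, a black upright block 26 mm long (y), spans x -11 to 7 mm; beside it the steel spring tab's outer face is at x 27 mm, pressed in 13 mm. Both reach 92 mm above the counter. Fingers closing along x, centred on this point, squeeze the tab (38 to 24 mm across).
- jar_rack: Steel holder with one wide jar: plate 100 (x) x 250 (y) x 8 mm, fixed. Origin under its centre, axes as jar_grip's. The jar is at the +y end behind low rails. Beside the keeper, at x 28 to 45 mm of this frame, lies the notched comb, its top 38 mm above the counter. The keeper: carriage 30 mm high, grip and tab on it, and a pusher plate 80 mm wide, 69 mm high, 29 to 35 mm from the grip's middle at +y.
- jar_keeper (a joint): Slide of the jar's keeper, m, growing towards the jar. Notches at -0.040, 0 (the start) and +0.040 (the next one); end stops at -0.044 and +0.044. Locked, it has about 5 mm play either way. Friction 0.6 N plus slight damping. Let go within about 6 mm of a notch, the tab's tooth springs into it; farther off, the tab stays in and nothing locks.
- jar_tab (a joint): How far the spring tab of the jar's keeper is pressed in, m: 0 out (tooth in the notch, keeper locked), 0.014 fully in; the keeper slides free from 0.009 on. The spring takes 3.5 N at the start and 7 N fully in.
- jar_mid (a point): Middle (half-way up) of the wide glass jar with a steel lid, 76 mm across, 92 mm tall, about 0.35 kg, standing loose on the holder's 8 mm plate. With the keeper in the next notch, the pusher stands within a few mm of the jar or just touches it.
- vial_grip (a point): The same point on the keeper of the other, equal holder, which carries two slim amber bottles (36 mm across, 80 mm tall) and is already notched up. Not to be moved.

How it is judged:
By the outcome, as a careful person would: the job done as asked, in the order asked, and still so for the second after the job is handed in, with the robot touching nothing.
It also fails if it takes over 32 s, if anything falls off the work surface, if the arm or the gripper's body presses on something with over 40 N, if the wrist force passes 120 N, or if a joint passes its speed limit or range.

## Working session

There is one attempt and no reset: what is moved stays moved. The work goes in short steps, Python scripts to look and compute and a tool call to move; the robot and the scene stay as the last step left them, time stands still between calls to the robot, and variables do not carry over. Pictures are saved under pics/ and viewed, about 8 in all and at most 12, crops included, and the job is handed in when it is done.

Besides the shell and the picture viewer there is one more tool, called by a JSON object that holds its "name" and its "arguments", one argument or row to a line. jog_arm: Moves the arm, as the interface text tells. Its arguments: {"type":"object","properties":{"targets":{"type":"array","items":{"type":"array"}},"grip_force":{"type":"number"}},"required":["targets"]}

```bash
mkdir -p pics; cat > h.py <<'E'
import numpy as np, cv2
from station import ctrl, optics
def cloud(c):
    K=c["camera_matrix"];d=c["range_z"];v,u=np.mgrid[:480,:640]
    P=np.stack([(u-K[0,2])/K[0,0]*d,-(v-K[1,2])/K[1,1]*d,-d,np.ones_like(d)],-1)
    return (P@np.linalg.inv(c["world_to_cam"]).T)[...,:3]
E
python3 - <<'E'
from h import *
for n in("scene","top"):
    c=optics.camera(n);cv2.imwrite(f"pics/{n}0.png",c["img"][...,::-1]);np.savez(f"{n}0.npz",**c)
    print(n,np.linalg.inv(c["world_to_cam"])[:3,3],(c["range_z"]>0).mean())
print(ctrl.get_obs())
E
```

```text
scene [1.09197008 0.046156   0.45744156] 0.9959635416666667
top [0.42366777 0.02079545 1.10304771] 0.9961783854166667
{'time_s': 0.1, 'qpos': array([ 1.12042159e+00,  3.00406720e-01,  1.52147378e+00,  4.28255336e-05,
        1.32068604e+00, -6.65614680e-02]), 'joint_vel': array([ 0.00022505,  0.00071615, -0.00229904, -0.00048095, -0.00189401,
       -0.00015835]), 'tau': array([ 8.40295779e-04, -5.32649946e+01, -3.53281474e+01,  7.08629144e-02,
        2.35951989e-02, -1.16098363e-04]), 'ee_pos': array([0.20584115, 0.50981955, 0.22396702]), 'eef_rot': array([-1.57069016e+00,  9.68965114e-04,  1.18697249e+00]), 'force': array([ 0.29854091, -0.00448248, -0.92529196]), 'moment': array([-0.00680184, -0.01049491,  0.01594181]), 'grip_width': 0.09407898155372686}
```

View pics/top0.png

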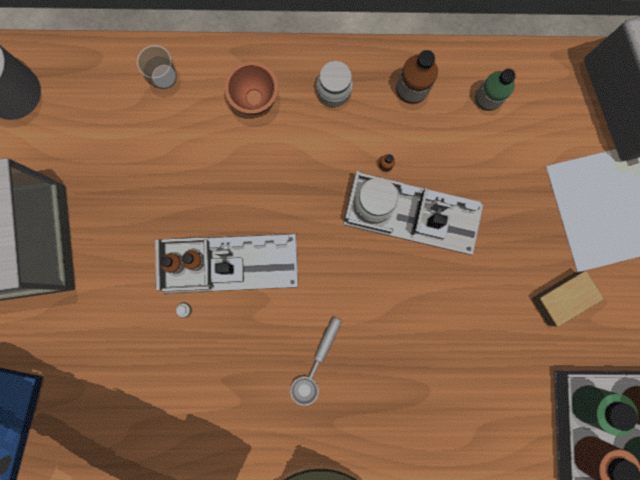

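View pics/scene0.png

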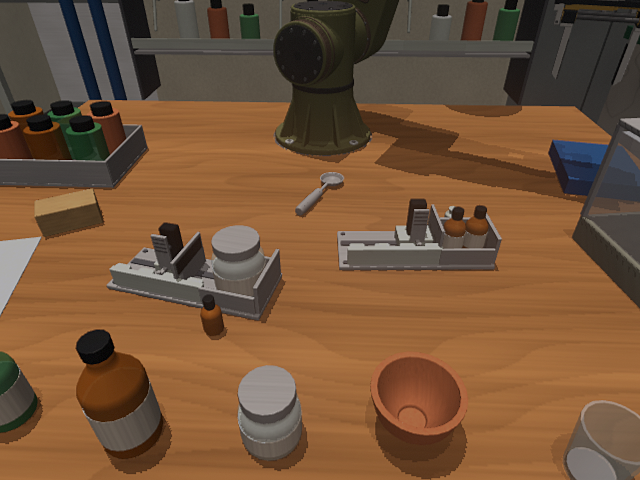

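The top view shows the jar holder centred near (413,212), with the jar at (377,200), the black grip at (437,220) and the tab above it. The vial holder is at (227,262). A small amber bottle stands at (387,162), close to the jar holder on its comb side.

```bash
cat > m.py <<'E'
from h import *
def rack(tag,show=True):
    c=dict(np.load(f"top{tag}.npz"));P=cloud(c);im=c["img"].astype(int)
    hsv=cv2.cvtColor(c["img"],cv2.COLOR_RGB2HSV)
    z=P[...,2];v,u=np.mgrid[:480,:640]
    roi=(u>335)&(u<495)&(v>165)&(v<260)
    m=(roi&(z>.004)&(hsv[...,1]<70)&~((u<400)&(v<172))).astype(np.uint8)
    n,l,s,_=cv2.connectedComponentsWithStats(m);k=1+s[1:,4].argmax();m=l==k
    low=m&(z<.03)
    return c,P,hsv,roi,m,low
if __name__=="__main__":
    c,P,hsv,roi,m,low=rack("0")
    print("table z",np.median(P[330:360,200:280,2]))
    r=cv2.minAreaRect(P[low][:,:2].astype(np.float32)*1000);print("plate rect",r,np.median(P[low][:,2]))
    z=P[...,2]
    jar=roi&(z>.09)&(np.mgrid[:480,:640][1]<405)
    print("jar",cv2.minEnclosingCircle(P[jar][:,:2].astype(np.float32)),np.median(P[jar][:,2]))
    blk=roi&(z>.08)&(hsv[...,2]<70)&(np.mgrid[:480,:640][1]>410)
    print("black",blk.sum(),cv2.minAreaRect(P[blk][:,:2].astype(np.float32)*1000),P[blk].mean(0))
    hi=roi&(z>.08)&(np.mgrid[:480,:640][1]>410)
    for p,q in zip(P[hi],c["img"][hi]): print((p*1000).round(),q,end=";")
    big=cv2.resize(c["img"][165:265,335:495],None,fx=5,fy=5,interpolation=cv2.INTER_CUBIC);cv2.imwrite("pics/crop0.png",big[...,::-1])
E
python3 m.py
```

```text
table z 0.0003226367511099948
plate rect ((588.6693725585938, -172.02745056152344), (250.3330078125, 105.1988754272461), 77.05813598632812) 0.008565168445110238
jar ((0.5285632014274597, -0.043765291571617126), 0.12327129393815994) 0.0999691904641935
black 170 ((496.9447937011719, -104.65312957763672), (38.0511474609375, 288.061767578125), 37.814918518066406) [ 0.56562966 -0.20038122  0.0960742 ]
[ 424.   21. 1103.] [154 107  73];[ 424.   21. 1103.] [158 111  77];[ 424.   21. 1103.] [152 104  71];[ 424.   21. 1103.] [144  99  66];[ 424.   21. 1103.] [150 100  66];[ 424.   21. 1103.] [143  97  67];[ 595. -198.   90.] [111 108 107];[ 595. -199.   90.] [142 143 141];[ 595. -201.   90.] [163 161 161];[ 595. -202.   93.] [158 156 154];[ 595. -204.   91.] [141 137 136];[ 595. -198.   81.] [89 87 86];[ 594. -198.   88.] [80 79 81];[ 593. -199.   93.] [130 130 132];[ 593. -200.   96.] [160 162 162];[ 594. -203.   90.] [166 167 164];[ 593. -204.   92.] [166 164 164];[ 593. -206.   93.] [170 172 170];[ 594. -208.   90.] [168 167 166];[ 593. -209.   95.] [158 156 156];[ 594. -212.   89.] [139 1
[... 6716 characters left out ...]
36];[ 556. -212.   93.] [63 67 68];[ 424.   21. 1103.] [167 166 163];[ 556. -204.   81.] [18 18 20];[ 556. -207.   84.] [18 20 23];[ 556. -209.   82.] [21 18 17];[ 555. -210.   86.] [47 46 51];[ 555. -211.   88.] [84 86 88];[ 555. -213.   87.] [109 111 115];[ 424.   21. 1103.] [166 163 163];[ 424.   21. 1103.] [168 167 163];[ 424.   21. 1103.] [148 102  68];[ 424.   21. 1103.] [170 168 165];[ 424.   21. 1103.] [122  89  68];[ 424.   21. 1103.] [151 106  71];[ 424.   21. 1103.] [169 170 167];[ 424.   21. 1103.] [150 104  69];[ 424.   21. 1103.] [149 103  68];[ 424.   21. 1103.] [150 103  69];[ 424.   21. 1103.] [154 104  70];[ 424.   21. 1103.] [146  99  67];[ 424.   21. 1103.] [157 107  72];
```

View pics/crop0.png

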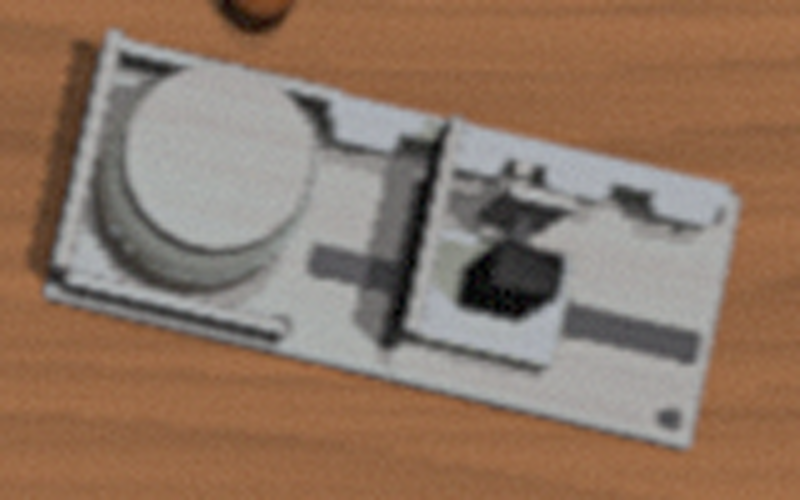

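```bash
cat > g.py <<'E'
import sys; from m import *
def measure(tag):
    c,P,hsv,roi,m,low=rack(tag)
    ok=c["range_z"]>0;z=P[...,2];u=np.mgrid[:480,:640][1]
    a=np.radians(77.06-90);ex=np.array([np.cos(a),np.sin(a)]);ey=np.array([-np.sin(a),np.cos(a)])
    o=np.array([.58867,-.17203]);L=np.stack([(P[...,:2]-o)@ex,(P[...,:2]-o)@ey],-1)*1000
    f=lambda k:(np.percentile(L[k],[2,98],axis=0).round(1).tolist(),int(k.sum()))
    top=ok&roi&(z>.087)&(z<.1)&(L[...,1]<20)
    v=hsv[...,2]
    print("block",f(top&(v<100)&(L[...,0]<12)));print("tab",f(top&(L[...,0]>12)))
    pl=ok&roi&(z>.06)&(z<.075)&(abs(L[...,1])<45)&(abs(L[...,0])<50);print("pusher",f(pl))
    j=ok&roi&(z>.094)&(z<.108)&(L[...,1]>30);ctr,r=cv2.minEnclosingCircle(L[j].astype(np.float32));print("jar",ctr,r)
    cm=ok&roi&(z>.033)&(z<.043)&(L[...,0]>20)&(L[...,0]<55);print("comb",f(cm))
    return o,ex,ey
if __name__=="__main__": measure(sys.argv[1])
E
python3 g.py 0
python3 - <<'E'
from h import *
c=dict(np.load("top0.npz"));P=cloud(c)
print("small bottle",P[150:172,378:397][P[150:172,378:397,2]>.02].mean(0))
E
```

```text
block ([[-24.3, -47.7], [9.0, -23.0]], 161)
tab ([[12.1, -45.7], [14.1, -23.8]], 14)
pusher ([[-40.3, -42.9], [34.6, 42.9]], 257)
jar (-2.576371192932129, 79.16610717773438) 33.51015090942383
comb ([[25.8, -107.3], [43.7, 110.0]], 717)
small bottle [ 0.67548687 -0.11594235  0.05399178]
```

Measured in the holder frame:
- **Holder:** its yaw is about -0.226, and the comb and pusher match the given sizes.
- **Keeper:** the block and tab agree on a grip point of about (0.568, -0.204), at the right height of about 92 mm.

Next I turn the tool and travel to a point above the grip.

{"name": "jog_arm", "arguments": {
  "targets": [
    [6.0,[-5,0,-6],0.14],
    [6.0,[-10,0,-12],0.28],
    [6.0,[-15,0,-18],0.42],
    [6.0,[-20,0,-24],0.57],
    [6.0,[-25,0,-29],0.71],
    [6.0,[-30,0,-35],0.85],
    [6.0,[-35,0,-40],0.99],
    [6.0,[-40,0,-46],1.13],
    [6.0,[-46,0,-53],1.27],
    [6.0,[-52.6,0,-60.3],1.413]
  ],
  "grip_force": 15
}}

```text
time_s: 1.1
ee_pos: [0.4344, 0.0631, 0.2245]
eef_rot: [-1.571, -0.0, -0.232]
force: [1.2, 1.4, 0.0]
grip_width: 0.06
```

```bash
cat > s.py <<'E'
from h import *
s=ctrl.get_obs();R=cv2.Rodrigues(np.array([0,0,s["eef_rot"][2]]))[0]
yaw=s["eef_rot"][2];G=np.array([.5694,-.2040,.075])  # grip point +1 mm in x
d=G-s["ee_pos"];tx=np.array([np.cos(yaw),np.sin(yaw),0]);tz=np.array([-np.sin(yaw),np.cos(yaw),0])
print("t",s["time_s"],s["ee_pos"].round(4),s["eef_rot"].round(4),s["force"].round(2),s["grip_width"])
print("tool shift to G cm",(100*np.array([d@tx,-d[2],d@tz])).round(2),"turn",round(yaw+.2258,4))
E
python3 s.py
```

```text
t 1.1 [0.4344 0.0631 0.2245] [-1.5707e+00 -1.0000e-04 -2.3180e-01] [1.21 1.39 0.01] 0.05997864882957772
tool shift to G cm [ 19.27  14.95 -22.89] turn -0.006
```

{"name": "jog_arm", "arguments": {
  "targets": [
    [6.0,[3.2,0,-3.8],-0.003],
    [6.0,[6.4,0,-7.6],-0.006],
    [6.0,[9.6,0.5,-11.4],-0.006],
    [6.0,[12.8,1,-15.2],-0.006],
    [6.0,[16,2,-19],-0.006],
    [6.0,[18.3,4,-21.7],-0.006],
    [6.0,[19.3,7,-22.9],-0.006],
    [6.0,[19.3,9.5,-22.9],-0.006],
    [6.0,[19.3,9.5,-22.9],-0.006]
  ]
}}

```text
time_s: 2.0
ee_pos: [0.5692, -0.2011, 0.1255]
eef_rot: [-1.57, 0.007, -0.221]
force: [0.3, 0.4, -0.0]
grip_width: 0.0598
```

```bash
python3 s.py; python3 - <<'E'
from h import *
c=optics.camera("scene");np.savez("scene1.npz",**c);im=c["img"][130:330,80:320]
cv2.imwrite("pics/s1.png",cv2.resize(im,None,fx=3,fy=3,interpolation=cv2.INTER_CUBIC)[...,::-1])
E
```

```text
t 2.0 [ 0.5692 -0.2011  0.1255] [-1.5696  0.0067 -0.2207] [ 0.25  0.43 -0.01] 0.05975705407454733
tool shift to G cm [ 0.09  5.05 -0.28] turn 0.0051
```

View pics/s1.png

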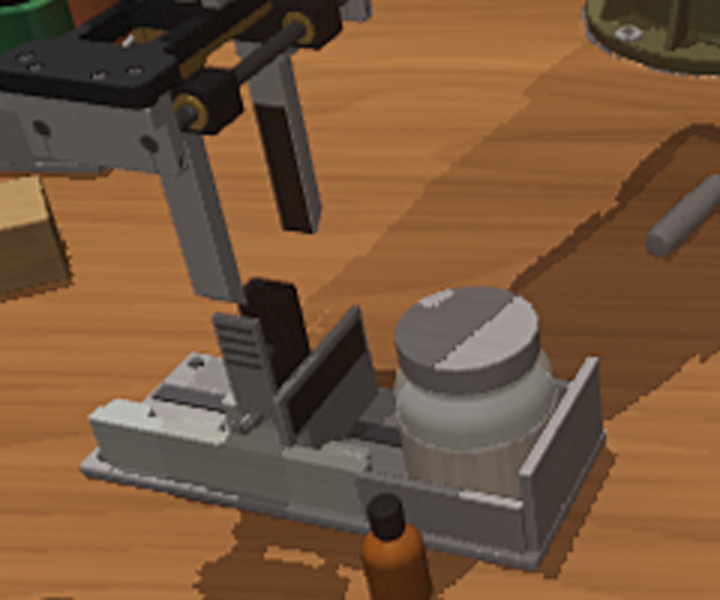

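The picture shows the near finger's tip at (218,295) just above the tab's top at (238,318), and the far finger beyond the black grip. I'll check this numerically from the scene camera.

```bash
python3 - <<'E'
from h import *
c=dict(np.load("scene1.npz"));P=cloud(c);u=np.mgrid[:480,:640][1];hsv=cv2.cvtColor(c["img"],cv2.COLOR_RGB2HSV)
a=-.2258;ex=np.array([np.cos(a),np.sin(a)]);ey=np.array([-np.sin(a),np.cos(a)])
L=np.dstack([(P[...,:2]-[.5684,-.2038])@ex,(P[...,:2]-[.5684,-.2038])@ey,P[...,2]])*1000
near=(abs(L[...,0])<60)&(abs(L[...,1])<28)
for n,k in dict(tab=near&(L[...,2]>70)&(L[...,2]<92)&(L[...,0]>15),block=near&(L[...,2]>60)&(L[...,2]<92)&(L[...,0]<12)&(hsv[...,2]<90),fingN=near&(L[...,2]>108)&(L[...,2]<140)&(L[...,0]>20),fingF=near&(L[...,2]>108)&(L[...,2]<140)&(L[...,0]<-10)).items():
    print(n,k.sum(),np.percentile(L[k],[3,50,97],axis=0).round(1).tolist())
E
python3 s.py
```

```text
tab 195 [[25.4, -10.8, 71.1], [28.7, 1.6, 82.1], [30.6, 12.1, 91.7]]
block 311 [[-5.9, -8.0, 61.8], [7.5, 9.5, 79.1], [10.0, 13.4, 91.6]]
fingN 271 [[32.5, -4.6, 111.3], [42.1, 9.3, 127.2], [43.6, 14.1, 139.2]]
fingF 274 [[-39.8, -4.2, 108.9], [-30.1, 7.5, 124.8], [-28.3, 13.8, 139.0]]
t 2.05 [ 0.5701 -0.201   0.1282] [-1.5702  0.0033 -0.2201] [0.25 0.45 0.52] 0.059686893631116844
tool shift to G cm [-0.01  5.32 -0.3 ] turn 0.0057
```

{"name": "jog_arm", "arguments": {
  "targets": [
    [6.6,[0,0,-0.2],0.005],
    [6.6,[0,0.5,-0.3],0.005],
    [6.6,[0,2,-0.3],0.005],
    [6.6,[0,3.5,-0.3],0.005],
    [6.6,[0,4.8,-0.3],0.005],
    [6.6,[0,5.2,-0.3],0.005],
    [6.6,[0,5.2,-0.3],0.005],
    [6.6,[0,5.2,-0.3],0.005]
  ]
}}

```text
time_s: 2.85
ee_pos: [0.5704, -0.2043, 0.0777]
eef_rot: [-1.571, -0.0, -0.225]
force: [0.1, 0.7, 0.5]
grip_width: 0.0661
```

```bash
python3 s.py
```

```text
t 2.85 [ 0.5704 -0.2043  0.0777] [-1.5709e+00 -4.0000e-04 -2.2500e-01] [0.15 0.66 0.52] 0.06608648892679574
tool shift to G cm [-0.1   0.27  0.01] turn 0.0008
```

Tool is in place with no contact. Now squeeze.

{"name": "jog_arm", "arguments": {
  "targets": [
    [5.6,[0,0.2,0],0],
    [4.8,[0,0.2,0],0],
    [4.0,[0,0.2,0],0],
    [3.2,[0,0.2,0],0],
    [2.0,[0,0.2,0],0],
    [1.5,[0,0.2,0],0],
    [1.5,[0,0.2,0],0],
    [1.5,[0,0.2,0],0]
  ],
  "grip_force": 15
}}

```text
time_s: 3.65
ee_pos: [0.5704, -0.2043, 0.0757]
eef_rot: [-1.571, -0.001, -0.225]
force: [2.5, -1.0, 0.7]
grip_width: 0.0232
```

```bash
python3 s.py
```

```text
t 3.65 [ 0.5704 -0.2043  0.0757] [-1.5709e+00 -8.0000e-04 -2.2500e-01] [ 2.49 -0.97  0.74] 0.02321441406996623
tool shift to G cm [-0.1   0.07  0.01] turn 0.0008
```

{"name": "jog_arm", "arguments": {
  "targets": [
    [1.5,[0,0,0.2],0],
    [1.5,[0,0,0.6],0],
    [1.5,[0,0,1.1],0],
    [1.5,[0,0,1.6],0],
    [1.5,[0,0,2.1],0],
    [1.5,[0,0,2.6],0],
    [1.5,[0,0,3.1],0],
    [1.5,[0,0,3.6],0],
    [1.5,[0,0,3.9],0],
    [1.5,[0,0,4.0],0]
  ]
}}

```text
time_s: 4.65
ee_pos: [0.5794, -0.1648, 0.0757]
eef_rot: [-1.571, -0.001, -0.225]
force: [4.0, -2.3, 5.8]
grip_width: 0.0233
```

{"name": "jog_arm", "arguments": {
  "targets": [
    [1.5,[0,0,0],0],
    [1.5,[0,0,0],0],
    [1.5,[0,0,0],0]
  ]
}}

```text
time_s: 4.95
ee_pos: [0.5794, -0.1649, 0.0757]
eef_rot: [-1.571, -0.001, -0.225]
force: [4.4, -0.2, 5.7]
grip_width: 0.0232
```

```bash
python3 s.py; python3 - <<'E'
from h import *
c=optics.camera("scene");np.savez("scene2.npz",**c);im=c["img"][130:330,80:320]
cv2.imwrite("pics/s2.png",cv2.resize(im,None,fx=3,fy=3,interpolation=cv2.INTER_CUBIC)[...,::-1])
E
```

```text
t 4.95 [ 0.5794 -0.1649  0.0757] [-1.5706e+00 -7.0000e-04 -2.2490e-01] [ 4.37 -0.23  5.71] 0.023192006211490014
tool shift to G cm [-0.1   0.07 -4.03] turn 0.0009
```

View pics/s2.png

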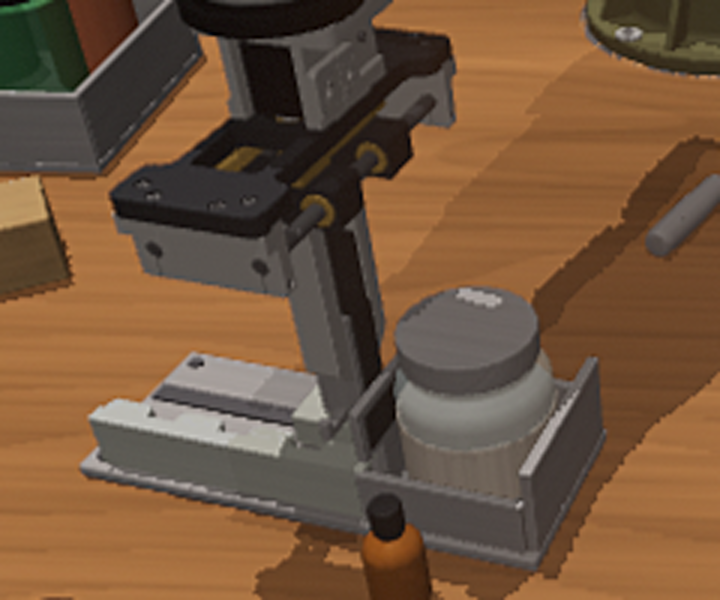

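The keeper has slid with the gripper and its pusher now stands just by the upright jar. Releasing.

{"name": "jog_arm", "arguments": {
  "targets": [
    [3.0,[0,0,0],0],
    [4.0,[0,0,0],0],
    [5.0,[0,0,0],0],
    [6.6,[0,0,0],0],
    [6.6,[0,0,0],0],
    [6.6,[0,0,0],0],
    [6.6,[0,0,0],0]
  ]
}}

```text
time_s: 5.7
ee_pos: [0.5784, -0.165, 0.0748]
eef_rot: [-1.571, 0.002, -0.225]
force: [0.3, 0.6, -0.0]
grip_width: 0.066
```

{"name": "jog_arm", "arguments": {
  "targets": [
    [6.6,[0,-1,0],0],
    [6.6,[0,-3,0],0],
    [6.6,[0,-6,0],0],
    [6.6,[0,-10,0],0],
    [6.6,[0,-14,0],0],
    [6.6,[-4,-15,0],0],
    [6.6,[-9,-15,3],0],
    [6.6,[-14,-15,7],0],
    [6.6,[-18,-15,11],0],
    [6.6,[-20,-15,13],0]
  ]
}}

```text
time_s: 6.7
ee_pos: [0.4153, 0.0013, 0.226]
eef_rot: [-1.571, -0.001, -0.226]
force: [1.3, 0.6, -0.2]
grip_width: 0.066
```

```bash
python3 s.py; python3 - <<'E'
from h import *
for n in("scene","top"):
    c=optics.camera(n);np.savez(f"{n}3.npz",**c);im=c["img"][130:330,80:320] if n=="scene" else c["img"][165:265,335:495]
    cv2.imwrite(f"pics/{n}3.png",cv2.resize(im,None,fx=3,fy=3,interpolation=cv2.INTER_CUBIC)[...,::-1])
c=dict(np.load("scene3.npz"));P=cloud(c);P0=cloud(dict(np.load("scene0.npz")))
a=-.2258;ex=np.array([np.cos(a),np.sin(a)]);ey=np.array([-np.sin(a),np.cos(a)])
for Q,off in((P0,0),(P,40)):
    o=np.array([.5684,-.2038])+ey*off/1000
    L=np.dstack([(Q[...,:2]-o)@ex,(Q[...,:2]-o)@ey,Q[...,2]])*1000
    k=(L[...,0]>2)&(L[...,0]<45)&(abs(L[...,1])<28)&(L[...,2]>72)&(L[...,2]<92)
    t=k&(L[...,0]>12);print("tab",t.sum(),np.percentile(L[t],[3,50,97],axis=0).round(1).tolist())
for n in("top0","top3"):  # vial holder unchanged?
    pass
A,B=[dict(np.load(f"top{i}.npz"))["img"][225:300,150:305].astype(int) for i in(0,3)];print("vial diff",(abs(A-B).max(-1)>40).sum())
E
python3 g.py 3
```

```text
t 6.7 [0.4153 0.0013 0.226 ] [-1.5707e+00 -6.0000e-04 -2.2590e-01] [ 1.31  0.63 -0.22] 0.06603004737171736
tool shift to G cm [ 19.62  15.1  -16.56] turn -0.0001
tab 180 [[24.5, -11.0, 72.7], [28.7, 1.3, 82.2], [30.1, 12.0, 91.8]]
tab 187 [[25.1, -10.3, 73.3], [28.7, 2.7, 82.7], [30.5, 12.5, 91.7]]
vial diff 2649
block ([[-24.2, -6.9], [-5.9, 16.6]], 148)
tab ([[12.3, -6.1], [13.5, 14.5]], 13)
pusher ([[-39.6, -2.7], [34.9, 43.5]], 248)
jar (-2.5906338691711426, 78.86967468261719) 33.08750534057617
comb ([[25.9, -107.6], [43.7, 110.0]], 711)
```

View pics/scene3.png

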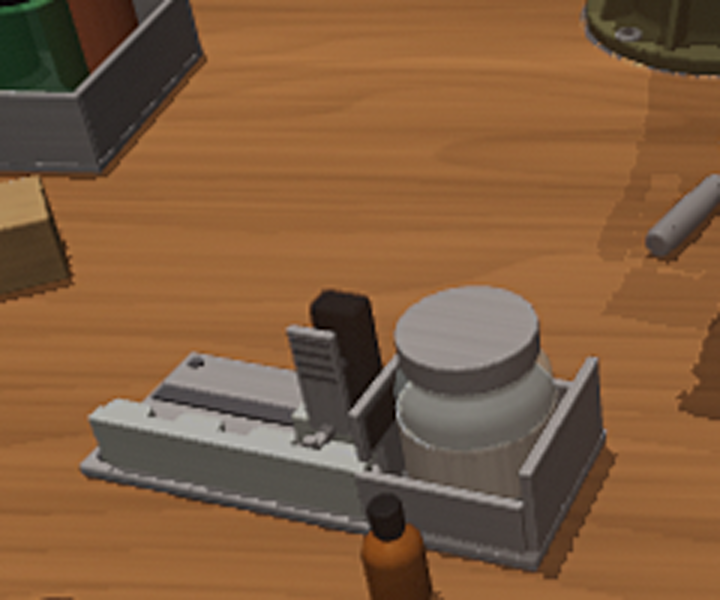

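View pics/top3.png

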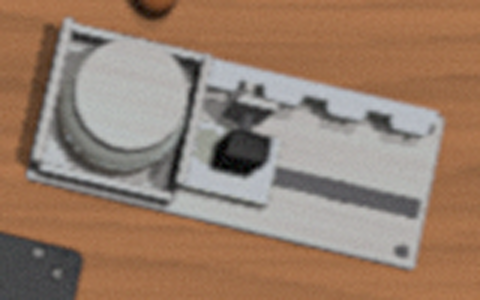

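The tab is back out: its face is at 28.7 mm, the same as at the start. Its tooth sits in the next notch, the keeper is 40 to 41 mm further on, and the jar is upright and unmoved. The vial holder's image difference probably comes from the gripper and its shadow. I'll check that by depth, hold briefly and hand in.

{"name": "jog_arm", "arguments": {
  "targets": [
    [6.6,[-5,0,-4],0],
    [6.6,[-7,0,-8],0],
    [6.6,[-7,0,-12],0],
    [6.6,[-7,0,-15],0],
    [6.6,[-7,0,-15],0],
    [6.6,[-7,0,-15],0]
  ]
}}

```text
time_s: 7.4
ee_pos: [0.3152, -0.1307, 0.2258]
eef_rot: [-1.571, -0.0, -0.227]
force: [1.0, 0.4, -0.2]
grip_width: 0.0657
```

```bash
python3 - <<'E'
from h import *
A=cloud(dict(np.load("scene0.npz")));c=optics.camera("scene");B=cloud(c)
w=np.s_[195:275,335:500];d=np.linalg.norm(A-B,axis=-1)[w];print("vial px moved >10mm:",(d>.01).sum(),"of",d.size)
print(ctrl.get_obs()["ee_pos"]);print(ctrl.hand_in())
E
```

```text
vial px moved >10mm: 102 of 13200
[ 0.31539644 -0.13016169  0.22565963]
the job is handed in; nothing more can be done
None
```

I squeezed the jar keeper's tab with 15 N, slid the keeper about 40 mm to the next notch and let go. I then backed the arm clear and handed in at about 7.5 s.

My last checks showed:
- **Keeper:** it stands about 40 to 41 mm further towards the jar in both camera views.
- **Tab:** it sprang back to its starting position (28.7 mm before and after), with its tooth in the next notch. I did not tug the keeper to test the lock.
- **Jar:** it is upright and within about 0.3 mm of where it started.
- **Other holder:** I never touched it. A comparison of top-view colours did show a large difference there, which I put down to the gripper and its shadow. The later depth comparison differed at only 102 of 13,200 pixels, which I take as edge noise but did not look into further.

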